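# Press a model wheel onto its axle through the press guard

### The job

Seat the model wheel on its axle with the little lever press: reach down through the window of the yellow guard, press the red lever pad all the way down to its stop, hold it there for about a second, then let it come back up and withdraw. Do not touch the yellow guard or the wheel itself, and leave the jars, the glue bottle and the model hull standing where they are.

Things in the scene. Friction and masses are not known exactly. Their poses are not given: they have to be found in the camera images.
- lever_pad (a point): Centre of the top face of the red lever pad (36 mm along the lever, 42 mm across, 12 mm thick), the place to press. With the lever up it is 128 mm above the work surface; with the lever at its lower stop it is 98 mm above it, 30 mm lower (it hardly moves sideways). The steel lever runs from the pad away along the press's +x to its pivot 165 mm off.
- guard_window (a point): Centre of the guard's window, on the top face of the yellow frame, 140 mm above the work surface. The window is 80 mm along this point's x and 90 mm along its y. x points along the lever from the pad to the pivot, the same as the press's x. The pad lies under the window up to 10 mm off its centre in x and 8 mm in y.
- guard: The yellow guard, fixed. Origin at the height of the work surface straight below the window's centre; axes as for the window. The flat frame round the window is 14 mm wide and 6 mm thick (outer size 108 by 118 mm), on four 8 mm legs, with 6 mm bars closing the robot's side and both flanks.
- press: The fixed lever press: grey base 260 by 150 by 16 mm, origin at the centre of its underside, x along the lever away from the pad. The lever pad is at about x = -65 mm, the wheel, axle and ram at x = +45 mm, blue upright cheeks with the pivot at x = +100 mm, 115 mm high. Nothing of the press itself stands above 140 mm.
- lever (a joint): The lever's angle: 0 up (sprung, it returns there by itself), 0.18 rad at its lower stop. Pressing at the pad takes about 3 N at the start and about 10 N at the stop.
- wheel (a joint): How far the wheel has been pushed down on its axle, in m: 0 to 0.002 at the start, about 0.007 when the lever has gone to its stop. It is stiff and stays where it is pushed; only the ram, driven by the lever, reaches it.
- wheel_center (a point): The model wheel, black tyre 44 mm in diameter and 12 mm wide, lying flat round an upright steel axle under the ram, this point at its middle, about 45 mm above the work surface. Not to be touched by the robot.
- paint_jar: Small green paint jar with white cap, 38 mm in diameter, 50 mm high; origin at the centre of its underside. Leave alone.
- glue_bottle: White glue bottle with orange cap, 38 mm in diameter, 85 mm high; origin at the centre of its underside. Leave alone.
- thinner_jar: Amber jar with black cap, 42 mm in diameter, 55 mm high; origin at the centre of its underside. Leave alone.
- model_hull: Olive model vehicle hull on eight black wheels, 160 by 80 by 43 mm, x along its length; origin under its centre at the work surface. Leave alone.

How it is judged:
By the outcome, as a careful person would: the job done as asked, in the order asked, and still so for the second after the job is handed in, with the robot touching nothing.
It also fails if it takes over 32 s, if anything falls off the work surface, if the arm or the gripper's body presses on something with over 40 N, if the wrist force passes 120 N, or if a joint passes its speed limit or range.

### The arm

A 6-joint arm with a two-finger parallel gripper is mounted at the origin on the work surface. World frame = base frame: x ahead of the robot, y to its left, z up, the work surface at z = 0. Lengths are in m, angles in rad, forces in N, time in s.
With the tool pointing down it reaches from about 0.35 to 0.775 m from the base axis. Payload 7.3 kg.
Tool frame: the origin (TCP) lies midway between the tips of the shut fingers; the grasp point (between the pads) lies 19 mm behind it; z points along the fingers, y is the line along which they close (so a half turn about z gives the same grasp; the last joint's range is limited). The gripper opens to 92 mm and grips with 3 to 60 N. Pads are 19 mm wide; open, the fingers measure 130 mm over their backs; the gripper's body (75 mm by 190 mm) begins 47 mm behind the grasp point.
Start: joints at [1.095, 0.342, 1.524, -0, 1.275, -0.146], TCP at [0.17, 0.497, 0.193] pointing down, gripper open.
Joint ranges: [-2.53, 2.53], [-0.77, 2.02], [0.04, 2.7], [-1, 4.14], [0.28, 2.66], [-3.11, 3.11]. Speed limits (rad/s): [2.57, 2.57, 3.14, 3.14, 3.14, 3.14].

### API

Orientations are given as [roll, pitch, yaw] about the fixed x, y, z axes, in that order (R = Rz(yaw) Ry(pitch) Rx(roll)).
In Python, from cell import robot, read_camera, camera_params, nets gives the robot as it stands. The module is installed in compiled form; this text tells all that it offers.
- The arm moves only by the tool step_arm, never from a script. Its argument "steps" is a list of rows, each an object of numbers: "x", "y", "z": the shift along the tool's x, y, z as a fraction of full scale; "rx", "ry", "rz": the turn, a rotation vector about the tool's x, y, z as a fraction of full scale; "claw": the opening, from -1 (shut) to 1 (fully open). In form: [{"x": .., "y": .., "z": .., "rx": .., "ry": .., "rz": .., "claw": ..}, ...]. A call has 1 to 12 rows; each row is the pose to reach, as a shift and turn from the pose commanded when the call began, along the tool's axes at that moment; what a row does not reach only later rows make up. Full scale, the value 1, is 750 mm for a shift and pi/4 rad for a turn. A row lasts 1/12 s, in which the tool goes at most 41.7 mm and 7.16 degrees, less where a joint would pass 70% of its speed; a pose out of reach is approached as far as the arm can. A call with a number of a shift or a turn outside -1 to 1 is refused whole. A call with a gripper value outside its range is refused whole. The fingers move at their own pace and stop on an object; "squeeze" is the grip in N (left out, the last holds). Time passes only in rows, so rows that repeat a pose let the fingers close. It gives the time, the measured TCP pose, the force, the opening and the grip force at its end, in the units of the state.
- robot.observe(): the state, without advancing time (a new reading comes with each control period).
- read_camera(name): name is "scene" or "top" or "wrist"; returns (picture, depth): 384x512x3 uint8, blue, green, red; 384x512 float32, m along the optical axis (not along the pixel's ray), 0 where there is no reading.
- camera_params(name): a dict with "fx", "fy", "cx", "cy" (pixels), "k1" (the pictures are not rectified: a ray, as slopes to the right and down, at radius r is drawn at 1 + k1 r^2 times it, then the intrinsics apply), "R" (3x3) and "t" (3): a world point X has camera coordinates R X + t; the wrist camera has in their place "hand_eye" (4x4, takes a point from camera to tool coordinates, whose origin is the TCP and whose axes are the flange's). Camera axes: x right, y down, z forward; pixel columns grow to the right and rows downward; lengths in m; the calibration is good to about 2 mm. A picture is of the moment at which its call begins: read the wrist's pose just before it. camera_params takes no time and is no camera call.
- robot.hand_in(): hands the job in; it is judged then, once.
Trained networks look in the newest picture that a camera, given by its name, has taken for a name from the list of things; names that differ only in an ending like _2 or _b are one class to them, and where a whole thing is asked for, a point or a joint stands for the part that bears it (a point fixed in the world has none). Each returns a list of dicts, best first, with "conf" (0 to 1); they miss things now and then, are a little off and sometimes report something else, mostly with a low value. They report only what shows in the picture. A call takes as long as a camera call.
- nets.masks_of(camera, query): "region" (384x512 bool, what is visible of it) and "box" ([left, top, right, bottom] in pixels, round what is visible of it).
- nets.landmark_of(camera, query): "pixel" ([row, column] in pixels: a listed point, or the origin of a listed thing).
The state is a dict: "time": time; "qpos": joint angles; "qvel": joint speeds; "joint_efforts": joint torques, N m; "tool_pos": TCP position; "tool_rot": TCP orientation; "contact_force": force on the tool from outside, world axes, zero at the start; "torque": the same for the moment, N m; "opening": finger opening in m; "grip_force": force on a finger pad.
Only numpy, scipy, OpenCV 4.12 (cv2) and the standard library are available. Lean on these libraries where they do the work, as an engineer would, in place of code of your own. Each camera call takes 0.05 s, during which the arm holds its last target. There are 200 camera calls.

## Working session

There is one attempt and no reset: what is moved stays moved. The work goes in short steps, Python scripts to look and compute and a tool call to move; the robot and the scene stay as the last step left them, time stands still between calls to the robot, and variables do not carry over. Pictures are saved under pics/ and viewed, at most 10 in all, crops included, and the job is handed in when it is done.

Besides the shell and the picture viewer there is one more tool, called after "Emit:" as a command line: name --argument value ..., lists and objects as JSON in quotes. step_arm: Moves the arm, as the interface text tells. Its arguments: {"type":"object","properties":{"steps":{"type":"array","items":{"type":"object","properties":{"x":{"type":"number","minimum":-1,"maximum":1},"y":{"type":"number","minimum":-1,"maximum":1},"z":{"type":"number","minimum":-1,"maximum":1},"rx":{"type":"number","minimum":-1,"maximum":1},"ry":{"type":"number","minimum":-1,"maximum":1},"rz":{"type":"number","minimum":-1,"maximum":1},"claw":{"type":"number"}}}},"squeeze":{"type":"number"}},"required":["steps"]}

```bash
mkdir -p pics
cat > h.py <<'E'
import numpy as np, cv2
from cell import robot, read_camera, camera_params, nets
def ray(name,px):
    p=camera_params(name); r,c=px
    d=np.array([(c-p['cx'])/p['fx'],(r-p['cy'])/p['fy']]); u=d.copy()
    for _ in range(20): u=d/(1+p['k1']*(u@u))
    return np.array([u[0],u[1],1.])
def w_at_z(name,px,z):
    p=camera_params(name); R=np.array(p['R']);t=np.array(p['t'])
    d=R.T@ray(name,px); o=-R.T@t
    return o+d*(z-o[2])/d[2]
def w_depth(name,px,D):
    p=camera_params(name); R=np.array(p['R']);t=np.array(p['t'])
    return R.T@(ray(name,px)*D-t)
E
python3 - <<'E'
from h import *
s=robot.observe(); print({k:np.round(v,3).tolist() for k,v in s.items()})
Z=dict(lever_pad=.128,guard_window=.14,press=0,wheel_center=.045,paint_jar=0,glue_bottle=0,thinner_jar=0,model_hull=0,guard=0)
ims=[]
for cam in("scene","top"):
    im,D=read_camera(cam); cv2.imwrite(f'pics/{cam}0.png',im)
    for q,z in Z.items():
        for r in nets.landmark_of(cam,q)[:2]:
            px=r['pixel']; d=D[int(px[0]),int(px[1])]
            print(cam,q,round(r['conf'],2),np.round(px,1),np.round(w_at_z(cam,px,z),3),'depth',np.round(w_depth(cam,px,d),3))
E
```

```text
{'time': 0.0, 'qpos': [1.095, 0.343, 1.525, 0.0, 1.275, -0.146], 'qvel': [-0.002, 0.0, 0.001, 0.0, 0.003, -0.0], 'joint_efforts': [-0.001, -43.124, -24.422, 0.072, 0.056, -0.0], 'tool_pos': [0.17, 0.496, 0.193], 'tool_rot': [-3.14, -0.0, 2.812], 'contact_force': [0.824, -0.056, -0.534], 'torque': [0.021, -0.021, 0.046], 'grip_force': 0.0, 'opening': 0.091}
scene lever_pad 0.73 [184.3 201.6] [0.544 0.011 0.128] depth [0.546 0.01  0.129]
scene guard_window 0.75 [177.4 203.7] [0.542 0.019 0.14 ] depth [0.531 0.025 0.13 ]
scene press 0.97 [249.1 222. ] [0.609 0.01  0.   ] depth [ 0.648 -0.015  0.05 ]
scene wheel_center 0.49 [246.4 230.3] [0.648 0.005 0.045] depth [ 0.679 -0.016  0.085]
scene paint_jar 0.62 [247.1 235.3] [0.62  0.036 0.   ] depth [ 0.696 -0.017  0.099]
scene glue_bottle 0.81 [202.7 252. ] [0.529 0.15  0.   ] depth [0.546 0.136 0.018]
scene thinner_jar 0.54 [251.  219.1] [0.609 0.003 0.   ] depth [ 0.635 -0.013  0.033]
scene model_hull 0.61 [237.9 319.2] [0.706 0.194 0.   ] depth [0.733 0.16  0.042]
scene model_hull 0.36 [228.1 202.2] [0.532 0.011 0.   ] depth [0.549 0.002 0.019]
scene guard 0.96 [228.4 204.2] [0.535 0.014 0.   ] depth [0.552 0.004 0.019]
top lever_pad 0.92 [216.  304.4] [0.543 0.007 0.128] depth [0.543 0.007 0.129]
top press 0.74 [193.7 298.3] [0.61  0.008 0.   ] depth [0.587 0.022 0.143]
top press 0.49 [225.5 239.8] [0.529 0.149 0.   ] depth [0.525 0.145 0.064]
top wheel_center 0.47 [168.7 298.7] [0.662 0.012 0.045] depth [0.661 0.012 0.052]
top paint_jar 0.51 [176.  357.7] [ 0.658 -0.14   0.   ] depth [ 0.648 -0.128  0.045]
top paint_jar 0.41 [224.2 240.5] [0.532 0.147 0.   ] depth [0.528 0.143 0.064]
top glue_bottle 0.81 [223.4 241.1] [0.534 0.146 0.   ] depth [0.529 0.142 0.065]
top thinner_jar 0.68 [218.6 349.8] [ 0.551 -0.118  0.   ] depth [ 0.546 -0.104  0.058]
top guard 0.58 [223.6 293.1] [0.536 0.02  0.   ] depth [0.535 0.021 0.016]
```

Run:
```python
from h import *
im,D=read_camera("top")
p=camera_params("top");rs,cs=np.mgrid[0:384,0:512]
hsv=cv2.cvtColor(im,cv2.COLOR_BGR2HSV)
W=np.full((384,512,3),np.nan)
for r in range(120,280):
    for c in range(200,400):
        if D[r,c]>0: W[r,c]=w_depth("top",(r,c),D[r,c])
H,S=hsv[...,0],hsv[...,1]
near=(abs(W[...,0]-.55)<.1)&(abs(W[...,1]-.01)<.09)
yel=near&(H>18)&(H<36)&(S>110)&(abs(W[...,2]-.14)<.008)
red=near&((H<8)|(H>172))&(S>120)&(abs(W[...,2]-.128)<.012)
for n,m in(("yel",yel),("red",red)):
    P=W[m]; print(n,len(P),P.mean(0).round(4),cv2.minAreaRect((P[:,:2]*1000).astype(np.float32)),np.median(P[:,2]))
cv2.imwrite('pics/top1.png',cv2.resize(im[120:290,190:400],None,fx=3.5,fy=3.5))
s,_=read_camera("scene"); cv2.imwrite('pics/s1.png',cv2.resize(s[120:320,120:400],None,fx=2.8,fy=2.8))
```

```text
Traceback (most recent call last):
  File "h.py", line 13, in w_depth
    p=camera_params(name); R=np.array(p['R']);t=np.array(p['t'])
ValueError: time passes only in moves, steps and waits
```

```bash
sed -i 's/^def ray/import functools\ncamera_params=functools.lru_cache(None)(camera_params)\ndef ray/' h.py
cat > m.py <<'E'
from h import *
import sys
im,D=read_camera("top")
hsv=cv2.cvtColor(im,cv2.COLOR_BGR2HSV)
W=np.full((384,512,3),np.nan)
for r in range(120,280):
    for c in range(200,400):
        if D[r,c]>0: W[r,c]=w_depth("top",(r,c),D[r,c])
H,S=hsv[...,0],hsv[...,1]
near=(abs(W[...,0]-.55)<.1)&(abs(W[...,1]-.01)<.09)
yel=near&(H>18)&(H<36)&(S>110)&(abs(W[...,2]-.14)<.008)
red=near&((H<8)|(H>172))&(S>120)&(abs(W[...,2]-.128)<.012)
for n,m in(("yel",yel),("red",red)):
    P=W[m]; print(n,len(P),P.mean(0).round(4),cv2.minAreaRect((P[:,:2]*1000).astype(np.float32)),np.median(P[:,2]))
cv2.imwrite('pics/top1.png',cv2.resize(im[120:290,190:400],None,fx=3.5,fy=3.5))
s,_=read_camera("scene"); cv2.imwrite('pics/s1.png',cv2.resize(s[120:320,120:400],None,fx=2.8,fy=2.8))
print(robot.observe()['time'])
E
python3 m.py
```

```text
yel 1333 [0.5355 0.0164 0.1412] ((536.3394775390625, 16.813800811767578), (118.53482055664062, 108.02333068847656), 86.41854858398438) 0.1412623607109564
red 345 [0.5449 0.0142 0.1287] ((545.0122680664062, 14.062213897705078), (41.39390563964844, 35.55510330200195), 87.334228515625) 0.1289040512943754
1.15
```

View pics/top1.png

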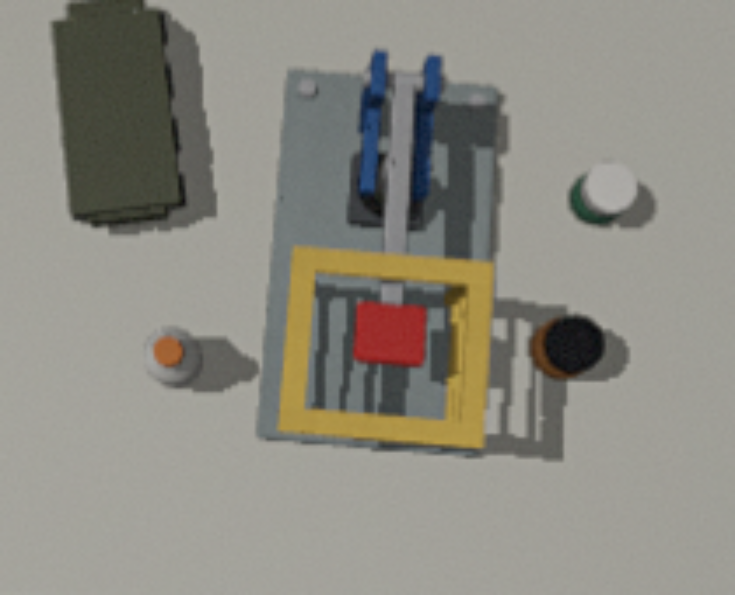

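View pics/s1.png

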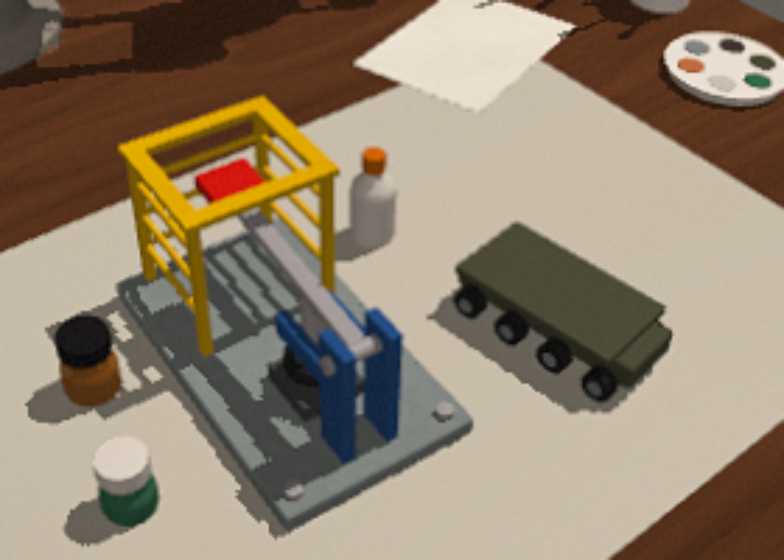

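The top crop shows the yellow window with the red pad at about (390, 333), and the glue bottle, jars and hull clear of it. The fit gives a pad of 41.4 × 35.6 mm at (0.545, 0.014, 0.129), and a guard of 118.5 × 108 mm centred at (0.536, 0.017) with yaw about -3.5°. Both sizes match those given. I'll move above the pad at z = 0.193 and shut the fingers on the way.

Emit:
step_arm --steps '[{"x": -0.678, "y": -0.446, "rz": -0.34, "claw": -1}, {"x": -0.678, "y": -0.446, "rz": -0.34, "claw": -1}, {"x": -0.678, "y": -0.446, "rz": -0.34, "claw": -1}, {"x": -0.678, "y": -0.446, "rz": -0.34, "claw": -1}, {"x": -0.678, "y": -0.446, "rz": -0.34, "claw": -1}, {"x": -0.678, "y": -0.446, "rz": -0.34, "claw": -1}, {"x": -0.678, "y": -0.446, "rz": -0.34, "claw": -1}, {"x": -0.678, "y": -0.446, "rz": -0.34, "claw": -1}, {"x": -0.678, "y": -0.446, "rz": -0.34, "claw": -1}, {"x": -0.678, "y": -0.446, "rz": -0.34, "claw": -1}, {"x": -0.678, "y": -0.446, "rz": -0.34, "claw": -1}, {"x": -0.678, "y": -0.446, "rz": -0.34, "claw": -1}]'

```text
$.steps[0]: bad value
```

Emit:
step_arm --steps '[{"x": -0.678, "y": -0.446, "z": 0, "rx": 0, "ry": 0, "rz": -0.34, "claw": -1}, {"x": -0.678, "y": -0.446, "z": 0, "rx": 0, "ry": 0, "rz": -0.34, "claw": -1}, {"x": -0.678, "y": -0.446, "z": 0, "rx": 0, "ry": 0, "rz": -0.34, "claw": -1}, {"x": -0.678, "y": -0.446, "z": 0, "rx": 0, "ry": 0, "rz": -0.34, "claw": -1}, {"x": -0.678, "y": -0.446, "z": 0, "rx": 0, "ry": 0, "rz": -0.34, "claw": -1}, {"x": -0.678, "y": -0.446, "z": 0, "rx": 0, "ry": 0, "rz": -0.34, "claw": -1}, {"x": -0.678, "y": -0.446, "z": 0, "rx": 0, "ry": 0, "rz": -0.34, "claw": -1}, {"x": -0.678, "y": -0.446, "z": 0, "rx": 0, "ry": 0, "rz": -0.34, "claw": -1}, {"x": -0.678, "y": -0.446, "z": 0, "rx": 0, "ry": 0, "rz": -0.34, "claw": -1}, {"x": -0.678, "y": -0.446, "z": 0, "rx": 0, "ry": 0, "rz": -0.34, "claw": -1}]'

```text
time: 1.98
tool_pos: [0.4214, 0.1719, 0.1938]
tool_rot: [3.141, 0.001, 3.079]
contact_force: [0.4, 2.2, 0.9]
opening: 0.0298
grip_force: 0.0
```

Emit:
step_arm --steps '[{"x": -0.168, "y": -0.193, "z": 0, "rx": 0, "ry": 0, "rz": 0, "claw": -1}, {"x": -0.168, "y": -0.193, "z": 0, "rx": 0, "ry": 0, "rz": 0, "claw": -1}, {"x": -0.168, "y": -0.193, "z": 0, "rx": 0, "ry": 0, "rz": 0, "claw": -1}, {"x": -0.168, "y": -0.193, "z": 0, "rx": 0, "ry": 0, "rz": 0, "claw": -1}, {"x": -0.168, "y": -0.193, "z": 0, "rx": 0, "ry": 0, "rz": 0, "claw": -1}, {"x": -0.168, "y": -0.193, "z": 0, "rx": 0, "ry": 0, "rz": 0, "claw": -1}, {"x": -0.168, "y": -0.193, "z": 0, "rx": 0, "ry": 0, "rz": 0, "claw": -1}, {"x": -0.168, "y": -0.193, "z": 0, "rx": 0, "ry": 0, "rz": 0, "claw": -1}]'

```text
time: 2.65
tool_pos: [0.5364, 0.022, 0.1932]
tool_rot: [3.141, -0.001, 3.079]
contact_force: [-0.2, 0.5, -0.4]
opening: 0.0006
grip_force: 0.0
```

Run:
```python
from h import *
s=robot.observe(); print(s['time'],np.round(s['tool_pos'],4),np.round(s['tool_rot'],3),s['opening'],s['contact_force'])
im,D=read_camera("wrist"); cv2.imwrite('pics/w.png',im)
im,D=read_camera("scene"); cv2.imwrite('pics/s2.png',cv2.resize(im[60:300,100:400],None,fx=2.5,fy=2.5))
```

```text
2.65 [0.5364 0.022  0.1932] [ 3.141e+00 -1.000e-03  3.079e+00] 0.0005560125224160713 [-0.15340626  0.47922956 -0.41346731]
```

View pics/w.png

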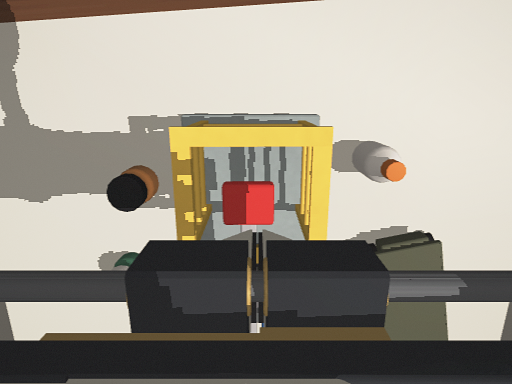

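View pics/s2.png

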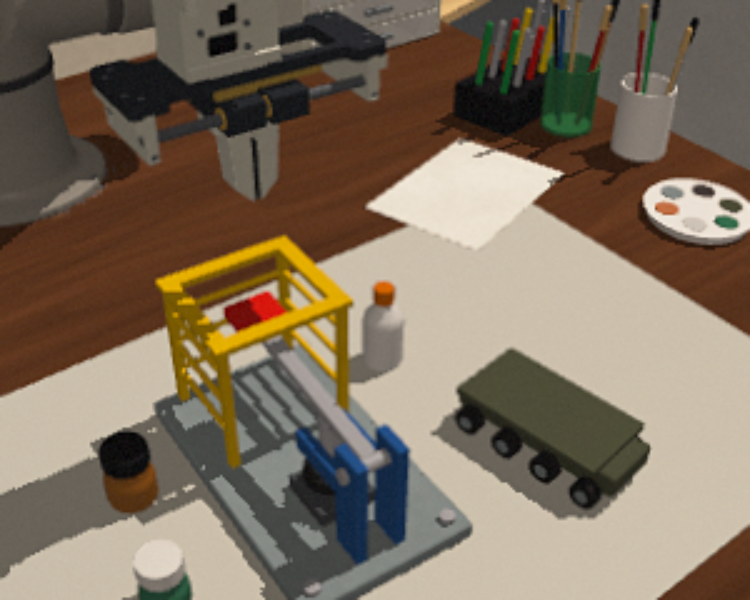

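Run:
```python
from h import *
from scipy.spatial.transform import Rotation as Ro
s=robot.observe();print(s['tool_pos'],s['time'])
im,D=read_camera("scene")
for px in((137,202),(136,203),(130,200),(120,203)): print('tip',px,w_depth("scene",px,D[px]).round(4))
p=camera_params("scene");x=np.array(p['R'])@s['tool_pos']+p['t'];print('proj',p['fy']*x[1]/x[2]+p['cy'],p['fx']*x[0]/x[2]+p['cx'])
im,D=read_camera("wrist");HE=np.array(camera_params("wrist")["hand_eye"])
Rt=Ro.from_euler('xyz',s['tool_rot']).as_matrix()
hsv=cv2.cvtColor(im,cv2.COLOR_BGR2HSV);H,S=hsv[...,0],hsv[...,1]
print(HE.round(3))
for n,m in(('red',((H<6)|(H>174))&(S>150)),('yel',(H>18)&(H<36)&(S>130))):
    P=np.array([Rt@(HE@np.r_[ray("wrist",q)*D[tuple(q)],1])[:3]+s['tool_pos'] for q in np.argwhere(m&(D>0))])
    P=P[abs(P[:,2]-(.128 if n=='red' else .14))<.008]
    print(n,len(P),P.mean(0).round(4),P.min(0).round(3),P.max(0).round(3),cv2.minAreaRect((P[:,:2]*1000).astype(np.float32)))
```

```text
[0.53635056 0.02257132 0.19358261] 2.75
tip (137, 202) [0.545  0.0195 0.2322]
tip (136, 203) [0.5444 0.022  0.2331]
tip (130, 200) [0.5478 0.0148 0.2495]
tip (120, 203) [0.5451 0.0238 0.2653]
proj 152.2073531146039 202.05394612307762
[[-0.    -0.961 -0.278  0.076]
 [ 1.    -0.     0.     0.   ]
 [-0.    -0.278  0.961 -0.192]
 [ 0.     0.     0.     1.   ]]
red 2128 [0.5409 0.0149 0.1285] [ 0.523 -0.006  0.121] [0.561 0.036 0.132] ((542.0277709960938, 14.889716148376465), (40.8436393737793, 35.22727966308594), 86.0787353515625)
yel 6860 [0.5093 0.02   0.1407] [ 0.477 -0.042  0.134] [0.573 0.08  0.143] ((524.960693359375, 18.64852523803711), (117.91272735595703, 89.8835678100586), 86.34555053710938)
```

Run:
```python
from h import *
im,D=read_camera("scene"); s=robot.observe()
cv2.imwrite('pics/s3.png',cv2.resize(im[60:200,130:270],None,fx=4.2,fy=4.2,interpolation=cv2.INTER_NEAREST))
for c in(195,199,202,205,209):
    for r in range(100,166,4): 
        w=w_depth("scene",(r,c),D[r,c]); 
        if w[0]>.4: print(c,r,w.round(3),im[r,c])
```

```text
195 100 [ 0.565 -0.     0.318] [45 39 38]
195 104 [ 0.569 -0.003  0.314] [22 19 19]
195 108 [ 0.57  -0.004  0.307] [26 25 23]
195 112 [ 0.571 -0.005  0.3  ] [16 17  8]
195 116 [0.546 0.008 0.279] [ 92 105 111]
195 120 [0.545 0.008 0.271] [ 92 105 112]
195 124 [0.547 0.006 0.264] [ 93 104 112]
195 128 [0.546 0.006 0.255] [ 91 104 112]
195 132 [0.545 0.006 0.247] [ 92 105 112]
195 136 [0.546 0.005 0.24 ] [ 74  90 107]
195 164 [0.492 0.029 0.139] [  0 151 203]
199 100 [0.568 0.006 0.318] [45 40 41]
199 104 [0.57  0.004 0.312] [16 13 12]
199 108 [0.573 0.002 0.307] [27 26 24]
199 112 [0.57  0.003 0.298] [57 63 68]
199 116 [0.546 0.016 0.276] [ 94 106 111]
199 120 [0.547 0.015 0.269] [ 97 110 116]
199 124 [0.546 0.015 0.261] [ 95 106 114]
199 128 [0.548 0.013 0.254] [ 94 108 114]
199 132 [0.549 0.012 0.247] [ 94 105 112]
199 136 [0.546 0.013 0.237] [ 91 104 111]
199 160 [0.484 0.043 0.14 ] [  0 178 231]
199 164 [0.497 0.035 0.14 ] [  0  87 116]
202 100 [0.569 0.01  0.317] [47 45 43]
202 104 [0.571 0.009 0.311] [23 22 22]
202 108 [0.57  0.009 0.303] [23 21 21]
202 112 [0.545 0.023 0.281] [
[... 575 characters left out ...]
120 [0.548 0.026 0.266] [ 92 105 112]
205 124 [0.548 0.026 0.258] [ 93 105 111]
205 128 [0.547 0.026 0.249] [ 95 108 115]
205 132 [0.548 0.025 0.242] [ 98 109 115]
205 136 [0.546 0.025 0.233] [ 96 108 115]
205 160 [0.493 0.052 0.14 ] [  0 170 227]
209 100 [0.573 0.021 0.315] [26 24 21]
209 104 [0.571 0.022 0.307] [26 30 34]
209 108 [0.572 0.021 0.3  ] [18 15 14]
209 112 [0.547 0.036 0.278] [ 93 104 112]
209 116 [0.546 0.036 0.269] [ 93 104 111]
209 120 [0.547 0.035 0.263] [ 94 105 112]
209 124 [0.549 0.033 0.256] [ 94 107 113]
209 128 [0.547 0.034 0.247] [ 93 106 112]
209 132 [0.549 0.032 0.24 ] [ 89 101 109]
209 156 [0.487 0.066 0.141] [  0 162 218]
209 160 [0.497 0.059 0.14 ] [  0 113 150]
```

View pics/s3.png

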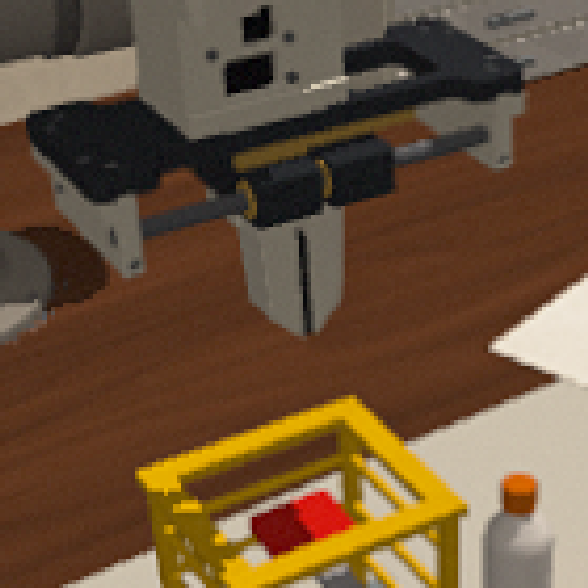

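Run:
```python
from h import *
im,D=read_camera("wrist");p=camera_params("wrist");HE=np.array(p["hand_eye"])
print({k:p[k] for k in('fx','fy','cx','cy','k1')}, 'tcp row',p['cy']+p['fy']*.0197/.2056)
for r in range(222,340,6):
    print(r,[((HE@np.r_[ray("wrist",(r,c))*D[r,c],1])[:3].round(3).tolist() if D[r,c]>0 else 0,im[r,c].tolist()) for c in(236,250,257,270)])
s=robot.observe();print(s['tool_pos'],s['qpos'],s['opening'],s['time'])
```

```text
{'fx': 335.6207945724954, 'fy': 335.6207945724954, 'cx': 256.89307973693724, 'cy': 194.52973048903834, 'k1': 7.98688492162309e-05} tcp row 226.68794864603328
222 [([-0.022, -0.017, 0.066], [38, 40, 137]), ([-0.022, -0.005, 0.066], [61, 63, 230]), ([-0.023, 0.001, 0.067], [59, 64, 230]), ([-0.022, 0.011, 0.065], [58, 62, 230])]
228 [([-0.071, -0.024, 0.175], [171, 177, 171]), ([-0.031, -0.005, 0.075], [192, 195, 201]), ([-0.072, 0.001, 0.177], [171, 176, 170]), ([-0.073, 0.016, 0.179], [173, 177, 172])]
234 [([0.012, -0.01, -0.04], [137, 144, 144]), ([0.012, -0.003, -0.041], [102, 111, 115]), ([0.011, 0.001, -0.037], [106, 107, 105]), ([0.012, 0.007, -0.04], [101, 110, 113])]
240 [([0.037, -0.005, -0.105], [51, 52, 52]), ([0.012, -0.003, -0.047], [102, 112, 115]), ([0.01, 0.001, -0.044], [108, 110, 107]), ([0.037, 0.004, -0.105], [52, 53, 53])]
246 [([0.037, -0.005, -0.109], [36, 35, 35]), ([0.012, -0.003, -0.054], [105, 115, 118]), ([0.01, 0.001, -0.05], [43, 87, 105]), ([0.037, 0.004, -0.108], [36, 34, 34])]
252 [([0.037, -0.005, -0.113], [35, 34, 33]), ([0.012, -0.003, -0.06], [106
[... 1916 characters left out ...]
4, -0.124], [42, 39, 40])]
324 [([0.023, -0.005, -0.123], [39, 36, 36]), ([-0.008, -0.002, -0.082], [125, 130, 135]), ([-0.215, 0.001, 0.191], [215, 227, 232]), ([0.025, 0.004, -0.125], [41, 38, 38])]
330 [([0.023, -0.005, -0.124], [42, 42, 41]), ([-0.142, -0.006, 0.086], [123, 128, 133]), ([-0.225, 0.001, 0.192], [214, 227, 231]), ([0.023, 0.004, -0.125], [52, 83, 99])]
336 [([0.022, -0.004, -0.126], [52, 82, 100]), ([0.023, -0.001, -0.127], [51, 82, 99]), ([0.024, 0.0, -0.128], [51, 82, 98]), ([0.023, 0.003, -0.127], [51, 82, 99])]
[0.5367601  0.02227874 0.19375688] [-1.01319745e-01  3.63892184e-01  1.49037808e+00  1.65661389e-04
  1.28690735e+00 -1.61081110e+00] 0.0004587676075093388 2.95
```

Both cameras put the real fingertips about 36 mm behind the reported TCP, and the gripper body matches that offset (about 66 mm behind the tips). Contact should therefore come at a reported z of about 0.093, not 0.128. I'll fix xy, descend in stages and watch the force.

Emit:
step_arm --steps '[{"x": -0.009, "y": -0.01, "z": 0, "rx": 0, "ry": 0, "rz": 0, "claw": -1}, {"x": -0.009, "y": -0.01, "z": 0, "rx": 0, "ry": 0, "rz": 0, "claw": -1}, {"x": -0.009, "y": -0.01, "z": 0.03, "rx": 0, "ry": 0, "rz": 0, "claw": -1}, {"x": -0.009, "y": -0.01, "z": 0.06, "rx": 0, "ry": 0, "rz": 0, "claw": -1}, {"x": -0.009, "y": -0.01, "z": 0.08, "rx": 0, "ry": 0, "rz": 0, "claw": -1}, {"x": -0.009, "y": -0.01, "z": 0.08, "rx": 0, "ry": 0, "rz": 0, "claw": -1}, {"x": -0.009, "y": -0.01, "z": 0.08, "rx": 0, "ry": 0, "rz": 0, "claw": -1}]'

```text
time: 3.53
tool_pos: [0.5432, 0.0133, 0.1331]
tool_rot: [3.141, -0.001, 3.079]
contact_force: [-0.3, -0.4, 0.9]
opening: 0.0002
grip_force: 0.0
```

Emit:
step_arm --steps '[{"x": 0, "y": 0, "z": 0.01, "rx": 0, "ry": 0, "rz": 0, "claw": -1}, {"x": 0, "y": 0, "z": 0.02, "rx": 0, "ry": 0, "rz": 0, "claw": -1}, {"x": 0, "y": 0, "z": 0.02, "rx": 0, "ry": 0, "rz": 0, "claw": -1}, {"x": 0, "y": 0, "z": 0.02, "rx": 0, "ry": 0, "rz": 0, "claw": -1}]'

```text
time: 3.87
tool_pos: [0.5432, 0.0135, 0.1183]
tool_rot: [3.141, -0.0, 3.079]
contact_force: [0.5, -0.3, -0.3]
opening: 0.0003
grip_force: 0.0
```

Emit:
step_arm --steps '[{"x": 0, "y": 0, "z": 0.015, "rx": 0, "ry": 0, "rz": 0, "claw": -1}, {"x": 0, "y": 0, "z": 0.028, "rx": 0, "ry": 0, "rz": 0, "claw": -1}, {"x": 0, "y": 0, "z": 0.028, "rx": 0, "ry": 0, "rz": 0, "claw": -1}, {"x": 0, "y": 0, "z": 0.028, "rx": 0, "ry": 0, "rz": 0, "claw": -1}]'

```text
time: 4.2
tool_pos: [0.5431, 0.0135, 0.0971]
tool_rot: [3.141, -0.001, 3.079]
contact_force: [0.1, -0.4, 0.1]
opening: 0.0007
grip_force: 0.0
```

Run:
```python
from h import *
im,D=read_camera("scene"); cv2.imwrite('pics/s4.png',cv2.resize(im[100:240,130:270],None,fx=4.2,fy=4.2))
```

```text
(no output)
```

View pics/s4.png

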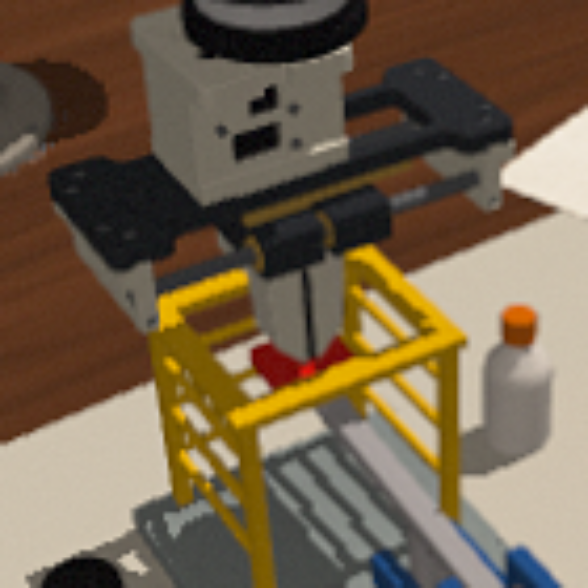

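Run:
```python
from h import *
im,D=read_camera("scene")
W=[]
for r in range(130,185):
    for c in list(range(145,172))+list(range(236,252)):
        w=w_depth("scene",(r,c),D[r,c])
        if .45<w[0]<.62 and w[2]>.145: W.append(np.r_[w,r,c])
W=np.array(W)
for m in(W[:,1]<0,W[:,1]>.05):
    P=W[m]; print(P[np.argsort(P[:,2])[:8]].round(3)); print(P[:,1].min(),P[:,1].max())
```

```text
[[ 5.61e-01 -7.60e-02  1.97e-01  1.76e+02  1.61e+02]
 [ 5.19e-01 -7.40e-02  1.98e-01  1.64e+02  1.51e+02]
 [ 5.73e-01 -7.60e-02  1.98e-01  1.79e+02  1.64e+02]
 [ 5.74e-01 -7.10e-02  1.98e-01  1.78e+02  1.67e+02]
 [ 5.27e-01 -7.40e-02  1.98e-01  1.66e+02  1.53e+02]
 [ 5.59e-01 -7.70e-02  1.98e-01  1.75e+02  1.60e+02]
 [ 5.06e-01 -7.20e-02  1.98e-01  1.60e+02  1.49e+02]
 [ 5.50e-01 -7.60e-02  1.98e-01  1.72e+02  1.58e+02]]
-0.08543033129488631 -0.036143418354718654
[[5.84e-01 9.40e-02 1.98e-01 1.49e+02 2.48e+02]
 [5.71e-01 8.80e-02 1.98e-01 1.47e+02 2.41e+02]
 [5.67e-01 8.80e-02 1.98e-01 1.46e+02 2.40e+02]
 [5.84e-01 8.70e-02 1.99e-01 1.50e+02 2.45e+02]
 [5.81e-01 8.70e-02 1.99e-01 1.49e+02 2.44e+02]
 [5.73e-01 8.80e-02 1.99e-01 1.47e+02 2.42e+02]
 [5.84e-01 9.10e-02 1.99e-01 1.49e+02 2.47e+02]
 [5.69e-01 8.90e-02 2.00e-01 1.46e+02 2.41e+02]]
0.07040569301654212 0.10122818705691011
```

The body bottom is at 0.197, so it stays about 20 mm above the guard even at the stop. Pressing now.

Emit:
step_arm --steps '[{"x": 0, "y": 0, "z": 0.006, "rx": 0, "ry": 0, "rz": 0, "claw": -1}, {"x": 0, "y": 0, "z": 0.012, "rx": 0, "ry": 0, "rz": 0, "claw": -1}, {"x": 0, "y": 0, "z": 0.018, "rx": 0, "ry": 0, "rz": 0, "claw": -1}, {"x": 0, "y": 0, "z": 0.018, "rx": 0, "ry": 0, "rz": 0, "claw": -1}]'

```text
time: 4.63
tool_pos: [0.5427, 0.0135, 0.0832]
tool_rot: [3.141, -0.001, 3.079]
contact_force: [-2.6, 0.1, 3.2]
opening: 0.0003
grip_force: 1.9
```

Emit:
step_arm --steps '[{"x": 0, "y": 0, "z": 0.006, "rx": 0, "ry": 0, "rz": 0, "claw": -1}, {"x": 0, "y": 0, "z": 0.012, "rx": 0, "ry": 0, "rz": 0, "claw": -1}, {"x": 0, "y": 0, "z": 0.016, "rx": 0, "ry": 0, "rz": 0, "claw": -1}, {"x": 0, "y": 0, "z": 0.016, "rx": 0, "ry": 0, "rz": 0, "claw": -1}]'

```text
time: 4.97
tool_pos: [0.5425, 0.0136, 0.0719]
tool_rot: [3.142, -0.002, 3.079]
contact_force: [-4.7, 0.3, 7.3]
opening: 0.0006
grip_force: 3.8
```

Emit:
step_arm --steps '[{"x": 0, "y": 0, "z": 0.005, "rx": 0, "ry": 0, "rz": 0, "claw": -1}, {"x": 0, "y": 0, "z": 0.009, "rx": 0, "ry": 0, "rz": 0, "claw": -1}, {"x": 0, "y": 0, "z": 0.009, "rx": 0, "ry": 0, "rz": 0, "claw": -1}]'

```text
time: 5.22
tool_pos: [0.5425, 0.0135, 0.0656]
tool_rot: [3.142, -0.001, 3.079]
contact_force: [-6.1, -0.2, 8.7]
opening: 0.0006
grip_force: 4.8
```

Emit:
step_arm --steps '[{"x": 0, "y": 0, "z": 0.003, "rx": 0, "ry": 0, "rz": 0, "claw": -1}, {"x": 0, "y": 0, "z": 0.003, "rx": 0, "ry": 0, "rz": 0, "claw": -1}]'

```text
time: 5.38
tool_pos: [0.5427, 0.0135, 0.0652]
tool_rot: [-3.141, -0.0, 3.079]
contact_force: [-13.0, -0.3, 22.4]
opening: 0.0008
grip_force: 11.4
```

The force jumped from 9 to 22 N with no further travel, so this is the stop. Holding here.

Emit:
step_arm --steps '[{"x": 0, "y": 0, "z": 0, "rx": 0, "ry": 0, "rz": 0, "claw": -1}, {"x": 0, "y": 0, "z": 0, "rx": 0, "ry": 0, "rz": 0, "claw": -1}, {"x": 0, "y": 0, "z": 0, "rx": 0, "ry": 0, "rz": 0, "claw": -1}, {"x": 0, "y": 0, "z": 0, "rx": 0, "ry": 0, "rz": 0, "claw": -1}, {"x": 0, "y": 0, "z": 0, "rx": 0, "ry": 0, "rz": 0, "claw": -1}, {"x": 0, "y": 0, "z": 0, "rx": 0, "ry": 0, "rz": 0, "claw": -1}]'

```text
time: 5.88
tool_pos: [0.5427, 0.0135, 0.0651]
tool_rot: [-3.141, -0.0, 3.079]
contact_force: [-10.8, 0.3, 22.3]
opening: 0.0003
grip_force: 11.6
```

Run:
```python
from h import *
im,D=read_camera("top"); s=robot.observe(); print(s['time'],s['tool_pos'],s['contact_force'])
im,D=read_camera("scene"); hsv=cv2.cvtColor(im,cv2.COLOR_BGR2HSV);H,S=hsv[...,0],hsv[...,1]
m=((H<6)|(H>174))&(S>170); P=np.array([w_depth("scene",q,D[tuple(q)]) for q in np.argwhere(m&(D>0))])
P=P[(abs(P[:,0]-.545)<.03)&(abs(P[:,1]-.014)<.03)]; print(len(P),np.percentile(P[:,2],[50,80,95]))
```

```text
5.9333 [0.54269435 0.01351689 0.06514847] [-11.60401747  -0.483521    22.85300997]
105 [0.0984792  0.1005597  0.10168472]
```

Emit:
step_arm --steps '[{"x": 0, "y": 0, "z": 0, "rx": 0, "ry": 0, "rz": 0, "claw": -1}, {"x": 0, "y": 0, "z": 0, "rx": 0, "ry": 0, "rz": 0, "claw": -1}, {"x": 0, "y": 0, "z": 0, "rx": 0, "ry": 0, "rz": 0, "claw": -1}, {"x": 0, "y": 0, "z": 0, "rx": 0, "ry": 0, "rz": 0, "claw": -1}, {"x": 0, "y": 0, "z": 0, "rx": 0, "ry": 0, "rz": 0, "claw": -1}]'

```text
time: 6.4
tool_pos: [0.5427, 0.0136, 0.0651]
tool_rot: [-3.141, -0.0, 3.079]
contact_force: [-11.6, 0.4, 23.0]
opening: 0.0004
grip_force: 11.6
```

The pad top is at about 0.099 (given as 0.098), and it has been held for about 1.1 s. Raising.

Emit:
step_arm --steps '[{"x": 0, "y": 0, "z": -0.008, "rx": 0, "ry": 0, "rz": 0, "claw": -1}, {"x": 0, "y": 0, "z": -0.018, "rx": 0, "ry": 0, "rz": 0, "claw": -1}, {"x": 0, "y": 0, "z": -0.028, "rx": 0, "ry": 0, "rz": 0, "claw": -1}, {"x": 0, "y": 0, "z": -0.038, "rx": 0, "ry": 0, "rz": 0, "claw": -1}, {"x": 0, "y": 0, "z": -0.05, "rx": 0, "ry": 0, "rz": 0, "claw": -1}, {"x": 0, "y": 0, "z": -0.08, "rx": 0, "ry": 0, "rz": 0, "claw": -1}, {"x": 0, "y": 0, "z": -0.12, "rx": 0, "ry": 0, "rz": 0, "claw": -1}, {"x": 0, "y": 0, "z": -0.16, "rx": 0, "ry": 0, "rz": 0, "claw": -1}, {"x": 0, "y": 0, "z": -0.19, "rx": 0, "ry": 0, "rz": 0, "claw": -1}, {"x": 0, "y": 0, "z": -0.2, "rx": 0, "ry": 0, "rz": 0, "claw": -1}, {"x": 0, "y": 0, "z": -0.2, "rx": 0, "ry": 0, "rz": 0, "claw": -1}, {"x": 0, "y": 0, "z": -0.2, "rx": 0, "ry": 0, "rz": 0, "claw": -1}]'

```text
time: 7.4
tool_pos: [0.543, 0.0135, 0.2121]
tool_rot: [3.141, -0.001, 3.079]
contact_force: [-0.3, 0.8, 0.1]
opening: 0.0001
grip_force: 0.0
```

Emit:
step_arm --steps '[{"x": 0.12, "y": 0.2, "z": 0, "rx": 0, "ry": 0, "rz": 0, "claw": -1}, {"x": 0.12, "y": 0.2, "z": 0, "rx": 0, "ry": 0, "rz": 0, "claw": -1}, {"x": 0.12, "y": 0.2, "z": 0, "rx": 0, "ry": 0, "rz": 0, "claw": -1}, {"x": 0.12, "y": 0.2, "z": 0, "rx": 0, "ry": 0, "rz": 0, "claw": -1}, {"x": 0.12, "y": 0.2, "z": 0, "rx": 0, "ry": 0, "rz": 0, "claw": -1}, {"x": 0.12, "y": 0.2, "z": 0, "rx": 0, "ry": 0, "rz": 0, "claw": -1}, {"x": 0.12, "y": 0.2, "z": 0, "rx": 0, "ry": 0, "rz": 0, "claw": -1}, {"x": 0.12, "y": 0.2, "z": 0, "rx": 0, "ry": 0, "rz": 0, "claw": -1}]'

```text
time: 8.07
tool_pos: [0.4633, 0.1677, 0.2121]
tool_rot: [-3.141, -0.001, 3.078]
contact_force: [-0.7, -0.5, 0.2]
opening: 0.0007
grip_force: 0.0
```

```bash
sed -i 's/s1.png/s5.png/;s/top1.png/top5.png/' m.py; python3 m.py
```

```text
yel 1252 [0.5378 0.0131 0.1412] ((536.2739868164062, 16.960636138916016), (118.2320556640625, 107.8844223022461), 86.45675659179688) 0.14116359665333522
red 341 [0.5448 0.0144 0.1288] ((545.4912719726562, 14.213520050048828), (40.86680603027344, 35.66582489013672), 85.57695770263672) 0.12894630398786316
8.1667
```

View pics/s5.png

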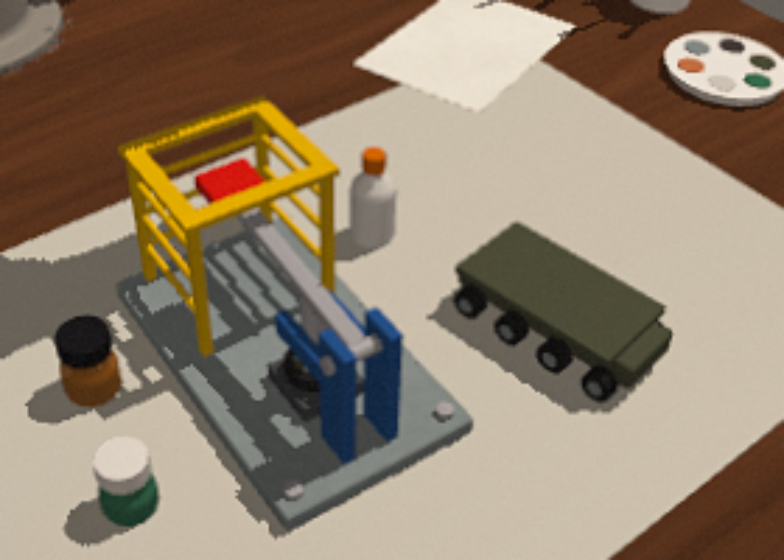

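The lever is back up (pad at 0.129), the wheel sits lower than before, and everything else is standing where it was. Handing in.

```bash
python3 -c "
from cell import robot
print(robot.hand_in())"
```

```text
the job is handed in; nothing more can be done
None
```

I pressed the lever pad to its stop, held it there for about 1.1 s, let it spring back up, withdrew clear of the press and handed the job in at about 8 s; the jars, glue bottle, hull and guard stayed where they were, but I judged the wheel seated only from the full lever travel and the last picture.

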